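Draw the storage chamber's door tight with its T-handle latch

ROBOT

A 6-joint arm with a two-finger parallel gripper is mounted at the origin on a cart in front of the work surface, level with it; the furniture and walls round the work are solid. World frame = base frame: x ahead of the robot, y to its left, z up, the work surface at z = 0. Lengths are in m, angles in rad, forces in N, time in s.
With the tool pointing down it reaches from about 0.4 to 0.825 m from the base axis. Payload 7 kg.
Tool frame: the origin (TCP) lies on the centre line of the jaws, within the pads' length; the fingertips stand tip_reach ahead of it and the grasp point (between the pads) is the TCP (tip_reach is the distance from the TCP to the fingertips, in m); z points along the fingers, y is the line along which they close (so a half turn about z gives the same grasp; the last joint's range is limited). The gripper opens to 88 mm and grips with 3 to 60 N. Pads are 19 mm wide; open, the fingers measure 130 mm over their backs; the gripper's body (78 mm by 193 mm) begins 47 mm behind the grasp point.
Start: joints at [1.567, 0.359, 0.012, 0, -1.224, -0.288], TCP at [0.194, 0.646, 0.246] pointing down, gripper open.
Joint ranges: [-3.07, 3.07], [-1.43, 2.12], [-1.02, 1.25], [-3.03, 1.67], [-3.05, -0], [-3.03, 3.03]. Speed limits (rad/s): [2.39, 2.39, 3.01, 3.14, 3.14, 3.14].

INTERFACE

Orientations are given as [roll, pitch, yaw] about the fixed x, y, z axes, in that order (R = Rz(yaw) Ry(pitch) Rx(roll)).
In Python, from station import get_state, grab_frame, calibration, job_done, find_in, mark_of, tip_reach gives the robot as it stands.
- The arm moves only by the shell command python3 -m handwheel 'ROWS' [OPENING] [FORCE]. ROWS is JSON, a list of rows, each an object with "delta_pos": the shift along the world's x, y, z in units of 30 mm (1.0 is 30 mm), a list of three; "dr": the turn, a rotation vector about the world's x, y, z in degrees, a list of three. In form: [{"delta_pos": [tx, ty, tz], "dr": [rx, ry, rz]}, ...]. A call has 1 to 10 rows; each row shifts and turns the commanded pose from where the row before left it; what a row does not reach is not made up. A row lasts 1/10 s, in which the tool goes at most 50 mm and 8.59 degrees, less where a joint would pass 70% of its speed; a pose out of reach is approached as far as the arm can. A call is refused whole if a number of a shift passes 1 or a number of a turn 8.59, either way. A call with a gripper value outside its range is refused whole. OPENING is the closure, from -1 (fully open) to 1 (shut), set as the call begins (- or left out, the last holds). The fingers move at their own pace and stop on an object; FORCE is the grip in N (left out, the last holds). Time passes only in rows, so rows that do not move let the fingers close. It gives the time, the measured TCP pose, the force, the opening and the grip force at its end, in the units of the state.
- get_state(): the state, without advancing time (a new reading comes with each control period).
- grab_frame(name): name is "side" or "top"; returns the picture (480x640x3 uint8, red, green, blue); there is no depth.
- calibration(name): a dict with "fx", "fy", "cx", "cy" (pixels), "k1" (the pictures are not rectified: a ray, as slopes to the right and down, at radius r is drawn at 1 + k1 r^2 times it, then the intrinsics apply), "extrinsics" (4x4, takes a point from world to camera coordinates). Camera axes: x right, y down, z forward; pixel columns grow to the right and rows downward; lengths in m; the calibration is good to about 2 mm. A picture is of the moment at which its call begins. calibration takes no time and is no camera call.
- job_done(): hands the job in; it is judged then, once.
Trained networks look in the newest picture that a camera, given by its name, has taken for a name from the list of things; names that differ only in an ending like _2 or _b are one class to them, and where a whole thing is asked for, a point or a joint stands for the part that bears it (a point fixed in the world has none). Each returns a list of dicts, best first, with "conf" (0 to 1); they miss things now and then, are a little off and sometimes report something else, mostly with a low value. They report only what shows in the picture. A call takes as long as a camera call.
- find_in(camera, query): "location" ([column, row] in pixels, amid what is visible of it).
- mark_of(camera, query): "location" ([column, row] in pixels: a listed point, or the origin of a listed thing).
The state is a dict: "t": time; "q": joint angles; "qd": joint speeds; "joint_efforts": joint torques, N m; "eef_pos": TCP position; "ee_rot": TCP orientation; "force": force on the tool from outside, world axes, zero at the start; "moment": the same for the moment, N m; "width": finger opening in m; "gripper_force": force on a finger pad.
Only numpy, scipy, OpenCV 4.12 (cv2) and the standard library are available. Lean on these libraries where they do the work, as an engineer would, in place of code of your own. Each camera call takes 0.05 s, during which the arm holds its last target. There are 200 camera calls.

TASK

The dry-storage chamber's sloping door stands ajar with its latch turned the wrong way, so that the cam would foul the frame. Turn the T-handle back to open, swing the door shut onto its gasket, then press it in and turn the T-handle fully clockwise until the latch has drawn the door tight, without forcing a jammed cam; let go, and leave the things round the chamber undisturbed.

Things in the scene. Friction and masses are not known exactly. Their poses are not given: they have to be found in the camera images.
- chamber: White dry-storage chamber, fixed, 226 deep x 232 wide x 145 mm high. Origin at its underside, 121 mm behind its front, midway across; x to its back, y to its left seen from the front, z up. The front is low (60 mm) and the face slopes up to the back at 25 degrees from level: with the door shut, the face's outward normal leans 25 degrees from vertical towards the front.
- door_hinge (a point): Middle of the door's hinge axis, at the face's high far edge: 46.9 mm behind (+x) and 150.3 mm above the chamber's origin. Axes turn with the door: x up along the door to the hinge, y along the hinge to the left, z straight out of the door. The door is a windowed panel 200 wide x 10 mm thick, reaching from 5 to 185 mm from the hinge; the axis lies in its mid-plane.
- door (a joint): Door angle, rad: 0 = drawn tight, positive = open (lower edge swings up, normal turns towards vertical and past it to the back). A stiff hinge (0.6 N m) keeps the door where it is left. It meets the gasket at about 0.045; pushed in and let go unlatched, it springs back to about 0.04. Hard stop at -0.012.
- gasket_front (a point): Middle of the black rubber gasket's front strip, on the chamber's rim 175 mm from the hinge. It gives 8 mm and pushes the door back with 3 N on meeting and about 16 N at door angle 0. Some 12 N pressed at the latch along the face's normal gets the cam under its keeper; about 16 N there pushes the door to 0 without the latch.
- latch_bar (a point): Centre of the T-handle's bar: dark steel, 90 long x 16 wide x 16 mm thick, centred on the latch's axis on a 14 mm stem, 40 mm out from the door's mid-plane (27 mm clear under it). The axis is square to the door, 145 mm from the hinge, midway across. Its x axis lies along the bar towards the cam's end, z out of the door.
- latch (a joint): Latch angle, rad: 0 = open, 1.9 = fully home (hard stops); grows clockwise looking at the door from outside. At 1.9 the cam's end of the bar points straight down the door to its lower edge. Turning takes 0.12 N m when free, up to about 0.4 N m under the keeper; it stays where it is left.
- keeper: Steel lug under the middle of the front rim, behind the door; origin at its centre. Above latch 0.6 the cam strikes it: with the door open it meets its outside and the door cannot shut past about 0.12 rad; with the door down but not pressed in it jams on its blunt edge at about 0.64. With the door pressed in, it passes under, draws the door in up to about 1.63, then runs level to 1.9.
- cam: The latch's cam behind the door: a square-edged steel tongue 43 mm long, 12 wide, 10 thick, parallel to the bar; origin on the latch's axis, 33 mm behind the door's mid-plane; x along the tongue. When it goes under the keeper properly they press on each other with under 30 N; a jammed cam must not be forced.
- buffer_bottle: Bystander: bottle 68 x 68 x 139 mm, beside the chamber on its left; origin at its foot.
- amber_bottle: Bystander: brown bottle 55 x 55 x 119 mm, right of the chamber; origin at its foot.
- beaker: Bystander: beaker 53 x 53 x 70 mm, right of the chamber; origin at its foot.
- tape_roll: Bystander: tape roll 72 x 72 x 19 mm lying flat before the chamber; origin at its underside.
- dish: Bystander: dish 60 x 60 x 15 mm before the chamber; origin at its underside.

How it is judged:
By the outcome, as a careful person would: the job done as asked, in the order asked, and still so for the second after the job is handed in, with the robot touching nothing.
It also fails if it takes over 48 s, if anything falls off the work surface, if the arm or the gripper's body presses on something with over 40 N, if the wrist force passes 120 N, or if a joint passes its speed limit or range.

## Working session

There is one attempt and no reset: what is moved stays moved. The work goes in short steps, Python scripts to look and compute and a shell command to move; the robot and the scene stay as the last step left them, time stands still between calls to the robot, and variables do not carry over. Pictures are saved under pics/ and viewed, at most 10 in all, crops included, and the job is handed in when it is done.

```bash
ls; mkdir -p pics; python3 - <<'E'
from station import *
import cv2,numpy as np
s=get_state();print({k:np.round(v,3).tolist() for k,v in s.items()});print(tip_reach if not callable(tip_reach) else tip_reach())
for c in("side","top"):
    f=grab_frame(c);cv2.imwrite(f"pics/{c}0.png",f[:,:,::-1])
    k=calibration(c);print({a:np.round(b,4).tolist() for a,b in k.items()})
    for q in["chamber","door_hinge","latch_bar","gasket_front","keeper","cam","buffer_bottle","amber_bottle","beaker","tape_roll","dish"]:
        print(c,q,[(np.round(d["location"],1).tolist(),round(d["conf"],2)) for d in mark_of(c,q)[:2]])
print(get_state()["t"])
E
```

```text
pics
{'t': 0.0, 'q': [1.567, 0.359, 0.011, -0.0, -1.224, -0.288], 'qd': [-0.001, 0.0, 0.002, 0.0, -0.0, -0.0], 'joint_efforts': [-0.001, -58.272, 29.308, 6.998, 0.007, -0.0], 'eef_pos': [0.194, 0.646, 0.245], 'ee_rot': [3.14, -0.0, -0.292], 'force': [-0.198, 0.017, -0.324], 'moment': [-0.015, 0.038, 0.021], 'gripper_force': 0.0, 'width': 0.088}
0.019
{'fx': 482.073, 'fy': 482.073, 'cx': 310.5248, 'cy': 227.3583, 'k1': -0.0247, 'extrinsics': [[-0.0345, -0.9994, -0.009, 0.0556], [-0.8701, 0.0344, -0.4917, 0.5743], [0.4917, -0.0092, -0.8707, 0.7142], [0.0, 0.0, 0.0, 1.0]]}
side chamber []
side door_hinge [([359.2, 166.3], 0.72), ([372.2, 238.4], 0.35)]
side latch_bar [([260.1, 237.6], 0.57), ([373.8, 213.0], 0.56)]
side gasket_front [([367.3, 258.7], 0.78), ([456.7, 255.2], 0.36)]
side keeper [([365.1, 256.2], 0.52), ([360.1, 169.9], 0.24)]
side cam [([370.6, 238.0], 0.49)]
side buffer_bottle [([262.0, 239.6], 0.76)]
side amber_bottle [([454.5, 210.8], 0.59)]
side beaker [([454.6, 253.1], 0.77)]
side tape_roll [([301.0, 321.7], 0.59)]
side dish [([431.9, 298.2], 0.72)]
{'fx': 553.1706, 'fy': 553.1706, 'cx': 322.2755, 'cy': 237.6647, 'k1': -0.0361, 'extrinsics': [[0.0274, -0.9994, 0.0217, -0.0166], [-0.9917, -0.0299, -0.1251, 0.6129], [0.1257, -0.0181, -0.9919, 1.2832], [0.0, 0.0, 0.0, 1.0]]}
top chamber []
top door_hinge [([437.7, 218.0], 0.73), ([355.3, 190.6], 0.58)]
top latch_bar [([356.4, 248.5], 0.63)]
top gasket_front []
top keeper [([301.2, 306.9], 0.71)]
top cam []
top buffer_bottle [([268.3, 227.0], 0.67)]
top amber_bottle [([438.1, 218.8], 0.93), ([266.5, 226.0], 0.4)]
top beaker [([431.6, 255.0], 0.67)]
top tape_roll [([299.3, 304.6], 0.6)]
top dish []
1.2
```

View pics/side0.png

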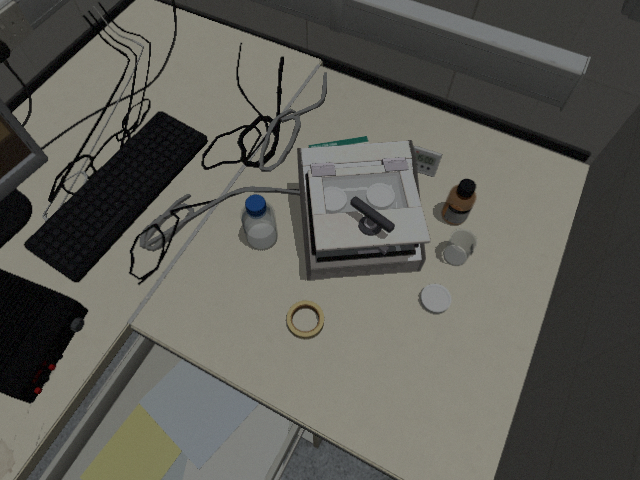

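View pics/top0.png

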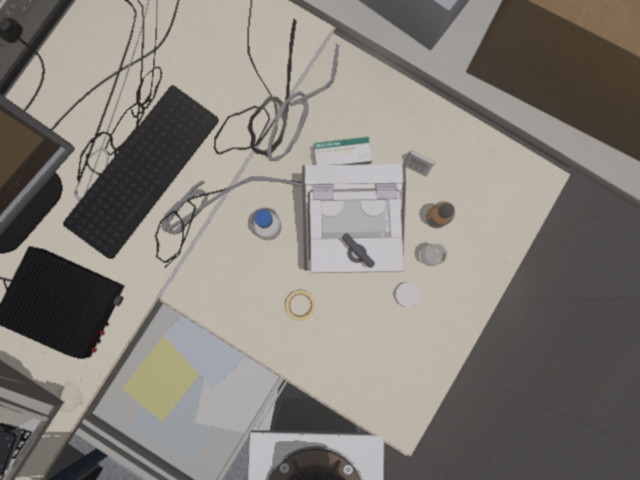

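```bash
python3 - <<'E'
import cv2,numpy as np
a=cv2.imread("pics/side0.png")[130:280,290:440];b=cv2.imread("pics/top0.png")[155:285,290:420]
z=lambda i:cv2.resize(i,(600,600),interpolation=cv2.INTER_CUBIC)
cv2.imwrite("pics/sc.png",z(a));cv2.imwrite("pics/tc.png",z(b))
E
```

```text
(no output)
```

View pics/sc.png

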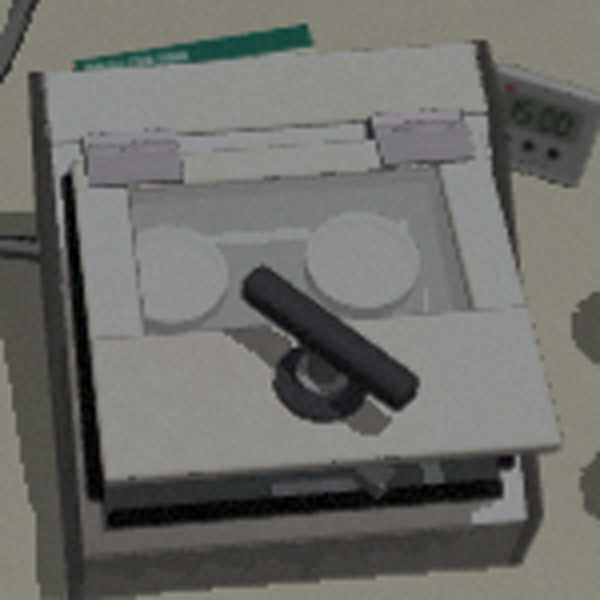

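View pics/tc.png

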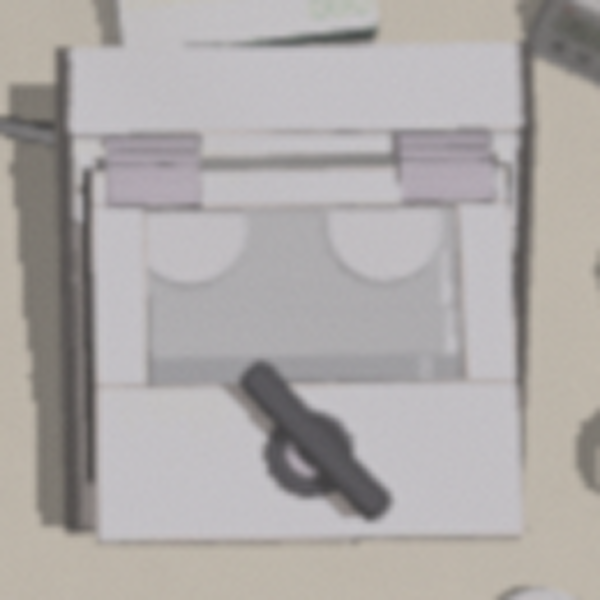

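```bash
cat > h.py <<'E'
import numpy as np
from station import *
from scipy.spatial.transform import Rotation as R
from scipy.optimize import least_squares
def proj(c,P):
    k=calibration(c);E=np.array(k["extrinsics"]);p=E[:3,:3]@P+E[:3,3]
    s=p[:2]/p[2];s=s*(1+k["k1"]*(s@s));return np.array([k["fx"]*s[0]+k["cx"],k["fy"]*s[1]+k["cy"]])
class S:
    def __init__(s,x,y,yaw,door,latch):
        s.C=np.array([x,y,0]);s.Rc=R.from_euler("z",yaw).as_matrix()
        # door frame: x up along door, z outward; normal leans 25deg to -x at door=0
        s.Rd=s.Rc@R.from_euler("y",-np.radians(25)+door).as_matrix()
        s.H=s.c(.0469,0,.1503);s.L=s.d(-.145,0,.04)
        a=np.pi-(latch-1.9)  # cam end direction, ccw about normal from door x
        s.bx=s.Rd@np.array([np.cos(a),np.sin(a),0])
    def c(s,*p):return s.C+s.Rc@np.array(p)
    def d(s,*p):return s.H+s.Rd@np.array(p)
E
cat > fit.py <<'E'
from h import *
sc=lambda p:np.array(p)/4+[290,130]
tc=lambda p:np.array(p)*130/600+[290,155]
def res(v):
    s=S(*v[:5]);h=v[5];o=[]
    for c,f,pts in(("side",sc,[(105,480),(560,447),(257,282),(405,392),(45,72),(485,42)]),("top",tc,[(98,542),(521,540),(258,375),(375,507),(62,47),(525,42)])):
        M=[s.d(-.185,.1,.005),s.d(-.185,-.1,.005),s.L-s.bx*h,s.L+s.bx*h,s.c(.105,.116,.145),s.c(.105,-.116,.145)]
        o+=[proj(c,m)-f(p) for m,p in zip(M,pts)]
    return np.concatenate(o)
r=least_squares(res,[.55,-.07,0,.3,1.1,.04])
np.set_printoptions(suppress=True,precision=3)
print(r.x,r.cost);print(res(r.x).reshape(-1,2))
s=S(*r.x[:5]);print("H",s.H,"L",s.L,"n",s.Rd[:,2],"bx",s.bx)
for c in("side","top"):print(c,proj(c,s.H),proj(c,s.L),proj(c,s.c(-.105,0,.07)))
E
python3 fit.py
```

```text
[ 0.662 -0.068  0.039  0.517  1.189  0.041] 13.11397328076477
[[-0.425 -0.379]
 [ 1.761 -0.25 ]
 [ 0.507  0.805]
 [-0.163  0.652]
 [-2.958 -0.059]
 [ 2.018  0.217]
 [-0.992 -0.179]
 [ 0.748 -0.715]
 [-0.983 -0.2  ]
 [-0.173 -0.006]
 [-1.302 -0.577]
 [ 1.832 -0.019]]
H [ 0.709 -0.066  0.15 ] L [ 0.568 -0.071  0.202] n [0.081 0.003 0.997] bx [-0.729 -0.682  0.061]
side [359.834 166.014] [372.562 214.705] [366.251 254.67 ]
top [354.687 189.276] [357.936 250.378] [353.163 260.732]
```

```bash
cat > plan.py <<'E'
from h import *
import sys
np.set_printoptions(suppress=True,precision=3)
V=[.662,-.068,.039,.517,1.189]
def target(door,latch,up=0,V=V):
    s=S(V[0],V[1],V[2],door,latch);n=s.Rd[:,2]
    return s.L+n*up,np.c_[s.bx,np.cross(-n,s.bx),-n]
def go(P,T,N):
    st=get_state();R0=R.from_euler("xyz",st["ee_rot"]).as_matrix()
    rv=np.degrees(R.from_matrix(T@R0.T).as_rotvec());d=(P-np.array(st["eef_pos"]))/.03
    print("tot",d,rv,"per row",N,d/N,rv/N)
if __name__=="__main__":
    d,l,u,N=map(float,sys.argv[1:5]);P,T=target(d,l,u)
    print("P",P,"rpy",R.from_matrix(T).as_euler("xyz"));go(P,T,N)
    st=get_state();print(st["t"],np.round(st["q"],2),np.round(st["force"],1))
E
python3 plan.py .517 1.189 .07 26
```

```text
P [ 0.573 -0.071  0.272] rpy [ 3.089 -0.061 -2.39 ]
tot [ 12.637 -23.929   0.87 ] [  -4.956    2.59  -120.233] per row 26.0 [ 0.486 -0.92   0.033] [-0.191  0.1   -4.624]
1.2 [ 1.57  0.36  0.01 -0.   -1.22 -0.29] [-0.1 -0.3 -0.1]
```

```bash
python3 -m handwheel '[{"delta_pos":[0.49,-0.92,0.05],"dr":[-0.2,0.1,-4.6]},{"delta_pos":[0.49,-0.92,0.05],"dr":[-0.2,0.1,-4.6]},{"delta_pos":[0.49,-0.92,0.05],"dr":[-0.2,0.1,-4.6]},{"delta_pos":[0.49,-0.92,0.05],"dr":[-0.2,0.1,-4.6]},{"delta_pos":[0.49,-0.92,0.05],"dr":[-0.2,0.1,-4.6]},{"delta_pos":[0.49,-0.92,0.05],"dr":[-0.2,0.1,-4.6]},{"delta_pos":[0.49,-0.92,0.05],"dr":[-0.2,0.1,-4.6]},{"delta_pos":[0.49,-0.92,0.05],"dr":[-0.2,0.1,-4.6]},{"delta_pos":[0.49,-0.92,0.05],"dr":[-0.2,0.1,-4.6]},{"delta_pos":[0.49,-0.92,0.05],"dr":[-0.2,0.1,-4.6]}]' -1
python3 -m handwheel '[{"delta_pos":[0.49,-0.92,0.05],"dr":[-0.2,0.1,-4.6]},{"delta_pos":[0.49,-0.92,0.05],"dr":[-0.2,0.1,-4.6]},{"delta_pos":[0.49,-0.92,0.05],"dr":[-0.2,0.1,-4.6]},{"delta_pos":[0.49,-0.92,0.05],"dr":[-0.2,0.1,-4.6]},{"delta_pos":[0.49,-0.92,0.05],"dr":[-0.2,0.1,-4.6]},{"delta_pos":[0.49,-0.92,0.05],"dr":[-0.2,0.1,-4.6]},{"delta_pos":[0.49,-0.92,0.05],"dr":[-0.2,0.1,-4.6]},{"delta_pos":[0.49,-0.92,0.05],"dr":[-0.2,0.1,-4.6]}]'
python3 plan.py .517 1.189 .07 8
```

```text
t: 2.2
eef_pos: [0.3416, 0.3693, 0.2609]
ee_rot: [3.105, -0.008, -1.098]
force: [0.5, 0.7, 0.4]
width: 0.0876
gripper_force: 0.0
t: 3.0
eef_pos: [0.4593, 0.1485, 0.2729]
ee_rot: [3.087, -0.033, -1.74]
force: [0.3, 1.3, -0.0]
width: 0.0878
gripper_force: 0.0
P [ 0.573 -0.071  0.272] rpy [ 3.089 -0.061 -2.39 ]
tot [ 3.802 -7.331 -0.043] [ -1.475   0.686 -37.251] per row 8.0 [ 0.475 -0.916 -0.005] [-0.184  0.086 -4.656]
3.0 [ 0.7   0.06 -0.3  -0.02 -1.27 -0.87] [ 0.3  1.3 -0. ]
```

```bash
python3 -m handwheel '[{"delta_pos":[0.48,-0.92,0],"dr":[-0.2,0.1,-4.6]},{"delta_pos":[0.48,-0.92,0],"dr":[-0.2,0.1,-4.6]},{"delta_pos":[0.48,-0.92,0],"dr":[-0.2,0.1,-4.6]},{"delta_pos":[0.48,-0.92,0],"dr":[-0.2,0.1,-4.6]},{"delta_pos":[0.48,-0.92,0],"dr":[-0.2,0.1,-4.6]},{"delta_pos":[0.48,-0.92,0],"dr":[-0.2,0.1,-4.6]},{"delta_pos":[0.46,-0.9,0],"dr":[-0.2,0.1,-4.6]},{"delta_pos":[0.44,-0.9,0],"dr":[-0.2,0.1,-4.6]},{"delta_pos":[0,0,0],"dr":[0,0,0]}]'
python3 plan.py .517 1.189 0 4
python3 - <<'E'
from h import *
import cv2
a=grab_frame("side");b=grab_frame("top")
z=lambda i:cv2.resize(i,(400,400),interpolation=cv2.INTER_CUBIC)
cv2.imwrite("pics/pre.png",np.hstack([z(a[110:290,280:460]),z(b[140:300,270:430])])[:,:,::-1])
E
```

```text
t: 3.9
eef_pos: [0.5731, -0.0726, 0.272]
ee_rot: [3.088, -0.065, -2.384]
force: [-0.4, -0.1, -1.0]
width: 0.0876
gripper_force: 0.0
P [ 0.568 -0.072  0.202] rpy [ 3.089 -0.061 -2.39 ]
tot [-0.182  0.032 -2.337] [ 0.118 -0.232 -0.32 ] per row 4.0 [-0.046  0.008 -0.584] [ 0.029 -0.058 -0.08 ]
3.9 [ 0.2   0.23 -0.1  -0.01 -1.32 -1.02] [-0.4 -0.1 -1. ]
```

View pics/pre.png

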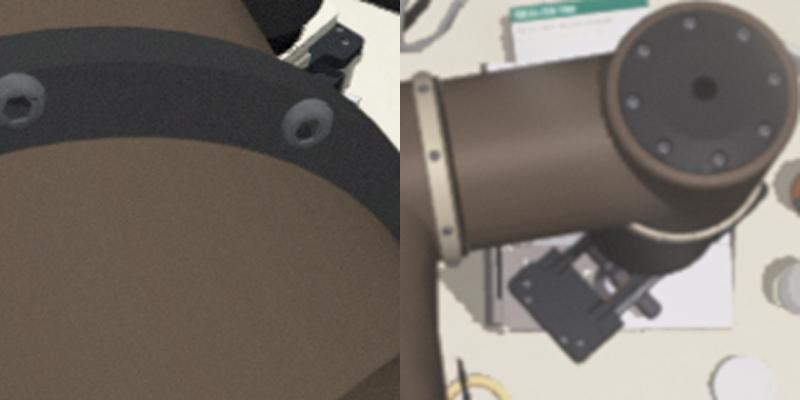

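```bash
python3 -m handwheel '[{"delta_pos":[-0.05,0,-0.58],"dr":[0,0,0]},{"delta_pos":[-0.05,0,-0.58],"dr":[0,0,0]},{"delta_pos":[-0.05,0,-0.58],"dr":[0,0,0]},{"delta_pos":[-0.05,0,-0.58],"dr":[0,0,0]},{"delta_pos":[0,0,0],"dr":[0,0,0]}]'
python3 -m handwheel '[{"delta_pos":[0,0,0],"dr":[0,0,0]},{"delta_pos":[0,0,0],"dr":[0,0,0]},{"delta_pos":[0,0,0],"dr":[0,0,0]},{"delta_pos":[0,0,0],"dr":[0,0,0]},{"delta_pos":[0,0,0],"dr":[0,0,0]},{"delta_pos":[0,0,0],"dr":[0,0,0]}]' 1 10
python3 plan.py .517 1.189 0 4
```

```text
t: 4.5
eef_pos: [0.5644, -0.069, 0.2011]
ee_rot: [3.085, -0.067, -2.377]
force: [-0.5, -0.3, -0.1]
width: 0.0879
gripper_force: 0.0
t: 5.1
eef_pos: [0.5662, -0.07, 0.2031]
ee_rot: [3.088, -0.064, -2.379]
force: [0.2, -0.4, 0.3]
width: 0.0454
gripper_force: 0.0
P [ 0.568 -0.072  0.202] rpy [ 3.089 -0.061 -2.39 ]
tot [ 0.047 -0.056 -0.042] [ 0.066 -0.174 -0.627] per row 4.0 [ 0.012 -0.014 -0.011] [ 0.017 -0.043 -0.157]
5.1 [ 0.21  0.27 -0.22 -0.01 -1.17 -1.02] [ 0.2 -0.4  0.3]
```

```bash
python3 -m handwheel '[{"delta_pos":[0,0,0],"dr":[0,0,0]},{"delta_pos":[0,0,0],"dr":[0,0,0]},{"delta_pos":[0,0,0],"dr":[0,0,0]},{"delta_pos":[0,0,0],"dr":[0,0,0]},{"delta_pos":[0,0,0],"dr":[0,0,0]},{"delta_pos":[0,0,0],"dr":[0,0,0]}]' 1 10
python3 - <<'E'
from h import *
s=get_state();print(s["moment"])
E
```

```text
t: 5.7
eef_pos: [0.5674, -0.0711, 0.203]
ee_rot: [3.09, -0.064, -2.379]
force: [6.3, -7.3, -3.8]
width: 0.016
gripper_force: 10.0
[-2.39560771 -2.47724244  0.24340027]
```

```bash
python3 -m handwheel '[{"delta_pos":[0.04,-0.05,0],"dr":[0,0,0]},{"delta_pos":[0,0,0],"dr":[0,0,0]}]' 1 40
python3 -m handwheel '[{"delta_pos":[0,0,0],"dr":[0.65,0,8]},{"delta_pos":[0,0,0],"dr":[0.65,0,8]},{"delta_pos":[0,0,0],"dr":[0.65,0,8]},{"delta_pos":[0,0,0],"dr":[0,0,0]}]'
python3 - <<'E'
from h import *
s=get_state();print(s["moment"])
E
```

```text
t: 5.9
eef_pos: [0.5675, -0.0714, 0.2028]
ee_rot: [3.087, -0.064, -2.379]
force: [0.5, 0.1, -0.7]
width: 0.0158
gripper_force: 40.0
t: 6.3
eef_pos: [0.5675, -0.0714, 0.2029]
ee_rot: [3.069, -0.036, -1.957]
force: [1.9, -0.2, -1.8]
width: 0.0157
gripper_force: 40.0
[-0.14841493 -1.03534262  0.14361956]
```

```bash
python3 -m handwheel '[{"delta_pos":[0,0,0],"dr":[0.65,0,8]},{"delta_pos":[0,0,0],"dr":[0.65,0,8]},{"delta_pos":[0,0,0],"dr":[0.65,0,8]},{"delta_pos":[0,0,0],"dr":[0.65,0,8]},{"delta_pos":[0,0,0],"dr":[0.65,0,8]},{"delta_pos":[0,0,0],"dr":[0,0,0]}]'
python3 plan.py .517 0 0 1; python3 - <<'E'
from h import *
s=get_state();print(s["moment"])
E
```

```text
t: 6.9
eef_pos: [0.5676, -0.0715, 0.2029]
ee_rot: [3.067, 0.019, -1.262]
force: [2.4, -1.1, -3.2]
width: 0.0156
gripper_force: 40.0
P [ 0.568 -0.072  0.202] rpy [ 3.065  0.026 -1.204]
tot [ 0.002 -0.008 -0.034] [0.365 0.207 3.364] per row 1.0 [ 0.002 -0.008 -0.034] [0.365 0.207 3.364]
6.9 [ 0.21  0.27 -0.22 -0.01 -1.16  0.11] [ 2.4 -1.1 -3.2]
[-0.34860313 -1.17367514  0.11819138]
```

```bash
python3 -m handwheel '[{"delta_pos":[0,0,0],"dr":[0.2,0,3]},{"delta_pos":[0,0,0],"dr":[0,0,0]}]'
python3 - <<'E'
from plan import *
s=get_state();print(s["moment"],s["ee_rot"])
ds=np.linspace(.517,.057,9)
for a,b in zip(ds,ds[1:]):
    p,T=target(a,0);q,U=target(b,0);print(b,(q-p)/.03,np.degrees(R.from_matrix(U@T.T).as_rotvec()))
E
```

```text
t: 7.1
eef_pos: [0.5676, -0.0714, 0.2029]
ee_rot: [3.068, 0.022, -1.214]
force: [2.6, -1.7, -3.4]
width: 0.0159
gripper_force: 40.0
[-0.358 -1.319  0.028] [ 3.068  0.022 -1.214]
0.4595 [-0.091 -0.004 -0.274] [ 0.128 -3.292 -0.   ]
0.402 [-0.075 -0.003 -0.278] [ 0.128 -3.292  0.   ]
0.34450000000000003 [-0.059 -0.002 -0.282] [ 0.128 -3.292 -0.   ]
0.28700000000000003 [-0.043 -0.002 -0.285] [ 0.128 -3.292  0.   ]
0.22949999999999998 [-0.026 -0.001 -0.287] [ 0.128 -3.292 -0.   ]
0.172 [-0.01  -0.    -0.288] [ 0.128 -3.292 -0.   ]
0.11449999999999999 [ 0.007  0.    -0.288] [ 0.128 -3.292  0.   ]
0.057 [ 0.023  0.001 -0.287] [ 0.128 -3.292 -0.   ]
```

```bash
python3 -m handwheel '[{"delta_pos":[-0.09,0,-0.275],"dr":[0.13,-3.29,0]},{"delta_pos":[-0.075,0,-0.28],"dr":[0.13,-3.29,0]},{"delta_pos":[-0.06,0,-0.28],"dr":[0.13,-3.29,0]},{"delta_pos":[-0.04,0,-0.285],"dr":[0.13,-3.29,0]},{"delta_pos":[0,0,0],"dr":[0,0,0]}]'
python3 plan.py .287 0 0 1
```

```text
t: 7.6
eef_pos: [0.5592, -0.0717, 0.1693]
ee_rot: [-2.994, -0.051, -1.217]
force: [8.6, -4.1, -7.3]
width: 0.0153
gripper_force: 40.0
P [ 0.56  -0.072  0.168] rpy [-3.    -0.048 -1.206]
tot [ 0.013 -0.008 -0.035] [0.026 0.386 0.603] per row 1.0 [ 0.013 -0.008 -0.035] [0.026 0.386 0.603]
7.6 [ 0.24  0.16 -0.48  0.05 -0.78  0.08] [ 8.6 -4.1 -7.3]
```

```bash
python3 -m handwheel '[{"delta_pos":[0.01,-0.02,-0.287],"dr":[0.13,-3.29,0]},{"delta_pos":[0.01,0,-0.288],"dr":[0.13,-3.29,0]},{"delta_pos":[0.02,0,-0.288],"dr":[0.13,-3.29,0]},{"delta_pos":[0,0,0],"dr":[0,0,0]}]'
python3 plan.py .1145 0 0 1
```

```text
t: 8.0
eef_pos: [0.5586, -0.0721, 0.1423]
ee_rot: [-2.834, -0.102, -1.228]
force: [-0.9, 4.4, -4.6]
width: 0.0158
gripper_force: 40.0
P [ 0.559 -0.072  0.142] rpy [-2.836 -0.102 -1.218]
tot [0.005 0.002 0.004] [-0.064  0.094  0.551] per row 1.0 [0.005 0.002 0.004] [-0.064  0.094  0.551]
8.0 [ 0.26  0.11 -0.7   0.17 -0.45 -0.05] [-0.9  4.4 -4.6]
```

```bash
python3 -m handwheel '[{"delta_pos":[0.02,0,-0.287],"dr":[0.13,-3.29,0]},{"delta_pos":[0.015,0,-0.14],"dr":[0.06,-1.6,0]},{"delta_pos":[0.015,0,-0.1],"dr":[0.05,-1.2,0]},{"delta_pos":[0,0,0],"dr":[0,0,0]}]' 1 60
python3 plan.py .0 0 0 1
```

```text
t: 8.4
eef_pos: [0.5605, -0.0726, 0.1272]
ee_rot: [-2.734, -0.136, -1.238]
force: [-19.4, 21.6, 7.0]
width: 0.0156
gripper_force: 60.0
P [ 0.561 -0.072  0.125] rpy [-2.726 -0.137 -1.232]
tot [ 0.004  0.02  -0.064] [ 0.079 -0.442  0.452] per row 1.0 [ 0.004  0.02  -0.064] [ 0.079 -0.442  0.452]
8.4 [ 0.21  0.1  -0.93  0.56 -0.14 -0.39] [-19.4  21.6   7. ]
```

```bash
python3 -m handwheel '[{"delta_pos":[-0.04,0.06,-0.02],"dr":[0,0,0]},{"delta_pos":[0,0,0],"dr":[0,0,0]},{"delta_pos":[0,0,0],"dr":[0,0,0]}]'
python3 plan.py .0 0 0 1; python3 -c "
from h import *
s=get_state();print(s['moment'])"
```

```text
t: 8.7
eef_pos: [0.5602, -0.0719, 0.1274]
ee_rot: [-2.734, -0.136, -1.241]
force: [-12.2, 2.8, 9.1]
width: 0.0155
gripper_force: 60.0
P [ 0.561 -0.072  0.125] rpy [-2.726 -0.137 -1.232]
tot [ 0.014 -0.001 -0.071] [ 0.105 -0.432  0.623] per row 1.0 [ 0.014 -0.001 -0.071] [ 0.105 -0.432  0.623]
8.7 [ 0.21  0.1  -0.94  0.59 -0.14 -0.42] [-12.2   2.8   9.1]
[1.15728617 4.12427821 0.5076584 ]
```

```bash
python3 -m handwheel '[{"delta_pos":[0,0,-0.05],"dr":[0,0,0]},{"delta_pos":[0,0,0],"dr":[0,0,0]},{"delta_pos":[0,0,0],"dr":[2.1,0.08,-4.53]},{"delta_pos":[0,0,0],"dr":[2.1,0.08,-4.53]},{"delta_pos":[0,0,0],"dr":[2.1,0.08,-4.53]},{"delta_pos":[0,0,0],"dr":[0,0,0]}]'
python3 plan.py .0 0.262 0 1; python3 -c "
from h import *
s=get_state();print(s['moment'])"
```

```text
t: 9.3
eef_pos: [0.5604, -0.0719, 0.1263]
ee_rot: [-2.713, -0.028, -1.484]
force: [-13.4, 2.7, 11.4]
width: 0.0156
gripper_force: 60.0
P [ 0.561 -0.072  0.125] rpy [-2.706 -0.028 -1.471]
tot [ 0.008 -0.002 -0.033] [-0.005 -0.417  0.737] per row 1.0 [ 0.008 -0.002 -0.033] [-0.005 -0.417  0.737]
9.3 [ 0.21  0.1  -0.94  0.6  -0.13 -0.69] [-13.4   2.7  11.4]
[1.08506056 4.13963576 0.40829426]
```

```bash
python3 -m handwheel '[{"delta_pos":[0,0,-0.06],"dr":[0,0,0]},{"delta_pos":[0,0,0],"dr":[2.1,0.08,-4.53]},{"delta_pos":[0,0,0],"dr":[2.1,0.08,-4.53]},{"delta_pos":[0,0,0],"dr":[2.1,0.08,-4.53]},{"delta_pos":[0,0,0],"dr":[0,0,0]}]'
python3 plan.py .0 0.524 0 1; python3 -c "
from h import *
s=get_state();print(s['moment'])"
```

```text
t: 9.8
eef_pos: [0.5607, -0.0719, 0.1249]
ee_rot: [-2.719, 0.082, -1.721]
force: [-17.4, 2.6, 15.2]
width: 0.0151
gripper_force: 60.0
P [ 0.561 -0.072  0.125] rpy [-2.713  0.082 -1.709]
tot [-0.003 -0.003  0.011] [-0.048 -0.362  0.685] per row 1.0 [-0.003 -0.003  0.011] [-0.048 -0.362  0.685]
9.8 [ 0.2   0.1  -0.95  0.63 -0.12 -0.98] [-17.4   2.6  15.2]
[1.24241886 4.08066748 0.46612507]
```

```bash
python3 -m handwheel '[{"delta_pos":[0,0,0],"dr":[2.1,0.08,-4.53]},{"delta_pos":[0,0,0],"dr":[2.1,0.08,-4.53]},{"delta_pos":[0,0,0],"dr":[2.1,0.08,-4.53]},{"delta_pos":[0,0,0],"dr":[0,0,0]}]'
python3 plan.py .0 0.785 0 1; python3 -c "
from h import *
s=get_state();print(s['moment'],np.array(s['moment'])@[-.42,-.016,.906])"
```

```text
t: 10.2
eef_pos: [0.5606, -0.0719, 0.1249]
ee_rot: [-2.752, 0.186, -1.963]
force: [-16.7, 3.0, 14.9]
width: 0.0157
gripper_force: 60.0
P [ 0.561 -0.072  0.125] rpy [-2.745  0.187 -1.95 ]
tot [ 0.    -0.003  0.013] [-0.109 -0.366  0.687] per row 1.0 [ 0.    -0.003  0.013] [-0.109 -0.366  0.687]
10.2 [ 0.2   0.1  -0.95  0.62 -0.12 -1.23] [-16.7   3.   14.9]
[1.30570954 4.18584079 0.49685025] -0.16522513720127946
```

```bash
python3 -m handwheel '[{"delta_pos":[0,0,0],"dr":[2.1,0.08,-4.53]},{"delta_pos":[0,0,0],"dr":[2.1,0.08,-4.53]},{"delta_pos":[0,0,0],"dr":[2.1,0.08,-4.53]},{"delta_pos":[0,0,0],"dr":[2.1,0.08,-4.53]},{"delta_pos":[0,0,0],"dr":[0,0,0]}]'
python3 plan.py .0 1.134 0 1; python3 -c "
from h import *
s=get_state();print(s['moment'],np.array(s['moment'])@[-.42,-.016,.906])"
```

```text
t: 10.7
eef_pos: [0.5606, -0.0718, 0.1249]
ee_rot: [-2.836, 0.308, -2.301]
force: [-16.8, 3.3, 15.3]
width: 0.0154
gripper_force: 60.0
P [ 0.561 -0.072  0.125] rpy [-2.829  0.309 -2.287]
tot [ 0.002 -0.004  0.013] [-0.162 -0.336  0.635] per row 1.0 [ 0.002 -0.004  0.013] [-0.162 -0.336  0.635]
10.7 [ 0.2   0.1  -0.95  0.61 -0.12 -1.57] [-16.8   3.3  15.3]
[1.39124045 4.18812364 0.54264798] -0.15969189268023148
```

```bash
python3 -m handwheel '[{"delta_pos":[0,0,0],"dr":[2.1,0.08,-4.53]},{"delta_pos":[0,0,0],"dr":[2.1,0.08,-4.53]},{"delta_pos":[0,0,0],"dr":[2.1,0.08,-4.53]},{"delta_pos":[0,0,0],"dr":[2.1,0.08,-4.53]},{"delta_pos":[0,0,0],"dr":[2.1,0.08,-4.53]},{"delta_pos":[0,0,0],"dr":[0,0,0]}]'
python3 plan.py .0 1.571 0 1; python3 -c "
from h import *
s=get_state();print(s['moment'],np.array(s['moment'])@[-.42,-.016,.906])"
```

```text
t: 11.3
eef_pos: [0.5606, -0.0717, 0.1249]
ee_rot: [-2.997, 0.408, -2.754]
force: [-16.7, 4.2, 15.2]
width: 0.0159
gripper_force: 60.0
P [ 0.561 -0.072  0.125] rpy [-2.992  0.411 -2.742]
tot [ 0.002 -0.008  0.013] [-0.192 -0.267  0.535] per row 1.0 [ 0.002 -0.008  0.013] [-0.192 -0.267  0.535]
11.3 [ 0.2   0.1  -0.95  0.61 -0.12 -2.01] [-16.7   4.2  15.2]
[1.71602128 4.39539214 0.71722207] -0.1412520161250741
```

```bash
python3 -m handwheel '[{"delta_pos":[0,0,0],"dr":[2.1,0.08,-4.53]},{"delta_pos":[0,0,0],"dr":[2.1,0.08,-4.53]},{"delta_pos":[0,0,0],"dr":[2.1,0.08,-4.53]},{"delta_pos":[0,0,0],"dr":[1.26,0.05,-2.7]},{"delta_pos":[0,0,0],"dr":[0,0,0]}]'
python3 plan.py .0 1.9 0 1; python3 -c "
from h import *
s=get_state();print(s['moment'],np.array(s['moment'])@[-.42,-.016,.906])"
```

```text
t: 11.8
eef_pos: [0.5606, -0.0717, 0.1249]
ee_rot: [-3.138, 0.433, -3.095]
force: [-18.2, 4.0, 15.8]
width: 0.0153
gripper_force: 60.0
P [ 0.561 -0.072  0.125] rpy [-3.142  0.436 -3.103]
tot [ 0.001 -0.008  0.013] [ 0.186 -0.191 -0.354] per row 1.0 [ 0.001 -0.008  0.013] [ 0.186 -0.191 -0.354]
11.8 [ 0.2   0.1  -0.95  0.62 -0.11 -2.32] [-18.2   4.   15.8]
[1.77072052 4.39974114 0.78466574] -0.10319131976774422
```

```bash
M='from h import *
s=get_state();m=np.array(s["moment"]);print(m,m@[-.42,-.016,.906],s["ee_rot"][2])'
python3 -m handwheel '[{"delta_pos":[0,0,0],"dr":[0.84,0.03,-1.8]},{"delta_pos":[0,0,0],"dr":[0,0,0]}]' | head -1; python3 -c "$M"
python3 -m handwheel '[{"delta_pos":[0,0,0],"dr":[0.84,0.03,-1.8]},{"delta_pos":[0,0,0],"dr":[0,0,0]}]'| head -1; python3 -c "$M"
```

```text
t: 12.0
[1.11247232 4.34044842 1.41031595] 0.7410606978812602 -3.1304114264219804
t: 12.2
[0.59150965 4.29026557 1.79670137] 1.3107331445952404 3.115891091319279
```

```bash
python3 -m handwheel '[{"delta_pos":[0,0,0],"dr":[-1.05,-0.04,2.25]},{"delta_pos":[-0.03,-0.01,0.07],"dr":[0,0,0]},{"delta_pos":[0,0,0],"dr":[0,0,0]}]'
python3 -m handwheel '[{"delta_pos":[0,0,0],"dr":[0,0,0]},{"delta_pos":[0,0,0],"dr":[0,0,0]},{"delta_pos":[0,0,0],"dr":[0,0,0]},{"delta_pos":[0,0,0],"dr":[0,0,0]},{"delta_pos":[0,0,0],"dr":[0,0,0]},{"delta_pos":[0,0,0],"dr":[0,0,0]},{"delta_pos":[0,0,0],"dr":[0,0,0]},{"delta_pos":[0,0,0],"dr":[0,0,0]}]' -1
```

```text
t: 12.5
eef_pos: [0.5601, -0.0715, 0.1262]
ee_rot: [3.134, 0.432, -3.12]
force: [-8.2, -1.7, 6.0]
width: 0.0155
gripper_force: 60.3
t: 13.3
eef_pos: [0.56, -0.0706, 0.1259]
ee_rot: [3.132, 0.434, -3.117]
force: [-0.3, 0.2, -0.4]
width: 0.0738
gripper_force: 0.0
```

```bash
python3 -m handwheel '[{"delta_pos":[-0.21,-0.01,0.45],"dr":[0,0,0]},{"delta_pos":[-0.21,-0.01,0.45],"dr":[0,0,0]},{"delta_pos":[-0.42,-0.01,0.9],"dr":[0,0,0]},{"delta_pos":[-0.42,-0.01,0.9],"dr":[0,0,0]},{"delta_pos":[-0.42,-0.01,0.9],"dr":[0,0,0]},{"delta_pos":[0,0,0],"dr":[0,0,0]}]' -1
python3 -c "
from h import *
print(np.round(get_state()['q'],2))"
python3 -m handwheel '[{"delta_pos":[0,0.8,0.8],"dr":[0,-4,0]},{"delta_pos":[0,0.9,0.5],"dr":[0,-4,0]},{"delta_pos":[0,0.9,0.2],"dr":[0,-4,0]},{"delta_pos":[-0.2,0.9,0],"dr":[0,-4,0]},{"delta_pos":[-0.2,0.9,0],"dr":[0,-4,0]},{"delta_pos":[-0.2,0.9,0],"dr":[0,0,4]},{"delta_pos":[-0.3,0.9,0],"dr":[0,0,4]},{"delta_pos":[-0.3,0.9,0],"dr":[0,0,4]},{"delta_pos":[-0.3,0.9,0],"dr":[0,0,4]},{"delta_pos":[-0.3,0.9,0],"dr":[0,0,4]}]'
python3 -c "
from h import *
print(np.round(get_state()['q'],2))"
```

```text
t: 13.9
eef_pos: [0.5104, -0.0715, 0.2383]
ee_rot: [3.13, 0.441, -3.117]
force: [0.6, -0.3, -0.6]
width: 0.0874
gripper_force: 0.0
[ 0.32 -0.15 -0.76  0.22 -0.55 -2.03]
t: 14.9
eef_pos: [0.4743, 0.1846, 0.3208]
ee_rot: [3.134, 0.707, -2.76]
force: [0.8, -0.3, -0.3]
width: 0.0874
gripper_force: 0.0
[ 0.83 -0.36 -1.01  0.84 -0.38 -2.73]
```

```bash
python3 -m handwheel '[{"delta_pos":[0,0.5,0],"dr":[0,6,4]},{"delta_pos":[0,0.8,0],"dr":[0,6,4]},{"delta_pos":[0,0.8,0],"dr":[0,6,4]},{"delta_pos":[0,0.8,0],"dr":[0,6,4]},{"delta_pos":[0,0.8,0],"dr":[0,6,4]},{"delta_pos":[0,0.8,0],"dr":[0,0,4]},{"delta_pos":[0,0,0],"dr":[0,0,0]}]'
python3 - <<'E'
from h import *
import cv2
print(np.round(get_state()['q'],2))
a=grab_frame("side");b=grab_frame("top")
z=lambda i:cv2.resize(i,(400,400),interpolation=cv2.INTER_CUBIC)
cv2.imwrite("pics/end.png",np.hstack([z(a[130:350,240:460+20][:,:220]),z(b[150:330,260:440])])[:,:,::-1])
for q in["buffer_bottle","amber_bottle","beaker","tape_roll","dish"]:
  print(q,[(np.round(d["location"],1).tolist(),round(d["conf"],2)) for c in("side","top") for d in mark_of(c,q)[:1]])
V=[.662,-.068,.039]
for dd in(0,.04):
  s=S(*V,dd,1.9);print(dd,[np.round(proj(c,p),1).tolist() for c in("side","top") for p in(s.L,s.L+.045*s.bx,s.L-.045*s.bx,s.d(-.185,0,.005))])
E
```

```text
t: 15.6
eef_pos: [0.489, 0.286, 0.3248]
ee_rot: [2.949, 0.339, -2.534]
force: [-0.5, -1.4, -0.4]
width: 0.0875
gripper_force: 0.0
[ 0.78 -0.03 -0.28 -0.16 -0.96 -1.65]
buffer_bottle [([262.3, 236.6], 0.63), ([268.8, 224.7], 0.59)]
amber_bottle [([452.8, 213.4], 0.81), ([437.6, 216.7], 0.89)]
beaker [([454.8, 255.3], 0.64), ([433.0, 255.5], 0.62)]
tape_roll [([304.3, 320.5], 0.59), ([301.7, 306.0], 0.87)]
dish [([432.5, 300.9], 0.94), ([405.6, 297.8], 0.64)]
0 [[369.0, 239.6], [371.0, 264.2], [367.1, 215.2], [368.1, 261.6], [355.3, 257.1], [354.9, 276.0], [355.6, 237.9], [353.7, 268.3]]
0.04 [[369.4, 238.5], [371.5, 263.3], [367.3, 214.1], [368.6, 261.4], [355.5, 257.3], [355.2, 276.5], [355.8, 237.7], [354.0, 269.3]]
```

View pics/end.png

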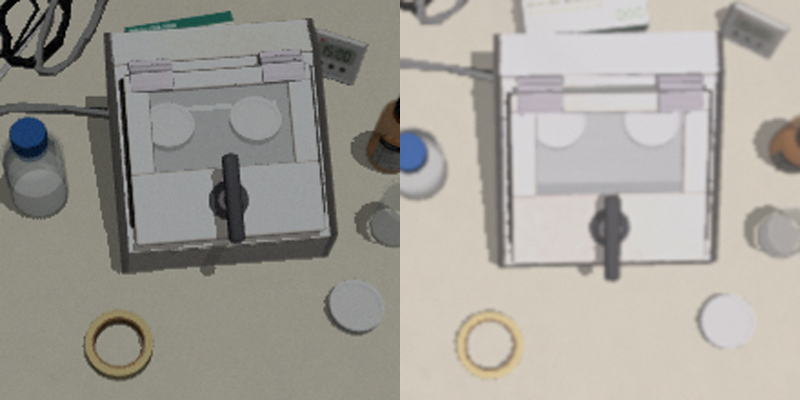

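The picture shows the door flat on its gasket. The bar points straight down the door, its ends at about (367,215) and (370,262) in the side view, where the shut-and-latched model puts them. The bystanders have not moved.

```bash
python3 -c "
from station import *
print(job_done())"
```

```text
the job is handed in; nothing more can be done
None
```

The T-handle was turned back to open, the door swung shut and pressed in, and the latch turned clockwise to its hard stop with no sign of a jam; the arm has let go and moved clear, the bystanders look undisturbed in the final pictures, and the job was handed in at about 16 s.

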